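# Tip the angle bracket onto its short leg against the hotplate stop and set the dial

### The job

Get the aluminium angle bracket ready for warming: tip it over its corner so that it stands on its short leg with the long leg upright, letting it down gently and never lifting it off the hotplate, and slide it along until the edge of its short leg lies flush against the stop bar. Also turn the hotplate's dial so that its white pointer stands at the long mark of the scale. Leave the squeeze bottle and the beaker standing where they are.

Things in the scene. Friction and masses are not known exactly. Their poses are not given: they have to be found in the camera images.
- bracket: Loose L-shaped aluminium bracket, 0.3 to 0.56 kg; legs 8 mm thick, 80 mm wide, outer lengths 130 (long) and 100 mm (short). Origin: middle of the outer corner edge. x runs along the long leg's outer face, z along the short leg's; inner faces 8 mm inside. At first lies on the long leg, x pointing away from the stop bar. Centre of mass x = 37, z = 22 mm: past 59 degrees it falls over unless held
- short_edge (a point): middle of the free outer edge of the bracket's short leg (100 mm from the corner); this edge must end against the stop bar
- long_edge (a point): middle of the free outer edge of the bracket's long leg (130 mm from the corner)
- hotplate: fixed bench hotplate, white casing, flat steel top 45 mm above the worktop; 150 mm (x) by 430 mm (y). Origin under it at worktop height; y points along it toward the stop bar and the dial. The steel plate runs from y = -180 to +140 mm, the control deck with the dial from +142 to +250 mm at the same height
- stop_face (a point): middle of the foot of the stop bar's face that looks along the plate (to the hotplate's -y), at the height of the plate; the bar is a fixed aluminium strip 16 mm high, 14 mm thick, as wide as the plate. Axes as the hotplate's
- dial_top (a point): top centre of the black dial on the control deck, 27 mm above the deck. It is gripped by its upright bar, 42 mm long, 11 mm thick, the upper 19 mm of the dial, above a round flange of 46 mm diameter. The point turns with the dial: x points along the bar to the end with the white pointer line; z up
- dial (a joint): angle of the dial, 0 to 3.0 rad, grows clockwise seen from above; stiff enough to stay where it is left. Eleven marks stand every 0.3 rad from 0 to 3.0; the one long mark is the seventh, at 1.8 rad. It starts between 0.35 and 0.85
- squeeze_bottle: white plastic squeeze bottle with a pointed nozzle, 45 mm across and 136 mm high, loose on the worktop beyond the dial end of the hotplate; origin under its centre; bystander
- beaker: small clear beaker, 44 mm across and 42 mm high, loose on the worktop beyond the other end of the hotplate; origin under its centre; bystander

How it is judged:
By the outcome, as a careful person would: the job done as asked, in the order asked, and still so for the second after the job is handed in, with the robot touching nothing.
It also fails if it takes over 72 s, if anything falls off the work surface, if the arm or the gripper's body presses on something with over 40 N, if the wrist force passes 120 N, or if a joint passes its speed limit or range.

### The arm

A 7-joint arm with a two-finger parallel gripper is mounted at the origin on a cart in front of the work surface, level with it; the furniture and walls round the work are solid. World frame = base frame: x ahead of the robot, y to its left, z up, the work surface at z = 0. Lengths are in m, angles in degrees, forces in N, time in s.
With the tool pointing down it reaches from about 0.4 to 0.9 m from the base axis. Payload 5.5 kg.
Tool frame: the origin (TCP) lies between the finger pads; the fingertips stand 8 mm ahead of it and the grasp point (between the pads) lies 11 mm behind it; z points along the fingers, y is the line along which they close (so a half turn about z gives the same grasp; the last joint's range is limited). The gripper opens to 92 mm and grips with 3 to 60 N. Pads are 19 mm wide; open, the fingers measure 130 mm over their backs; the gripper's body (75 mm by 190 mm) begins 47 mm behind the grasp point.
Start: joints at [-48.06, 28.699, -24.465, 88.831, 12.651, 65.22, -12.049], TCP at [0.294, 0.58, 0.235] pointing down, gripper open.
Joint ranges: [-164.97, 164.97], [-17.58, 116.51], [-87.97, 89.64], [11.32, 138.91], [-80.73, 260.73], [10.89, 115.49], [-147.41, 147.41]. Speed limits (degrees/s): [147.25, 147.25, 180, 180, 180, 180, 180].

### API

Orientations are given as a 3x3 rotation matrix whose columns are the frame's x, y, z axes.
In Python, from rig import ctrl, snapshot, calibration, find_in, pinpoint gives the robot as it stands. Calls block until the motion is done:
- ctrl.move_to(position, orientation): joint-space move of the TCP to a pose.
- ctrl.line_to(position, rate=0.15, frame=None, f_stop=None): straight line of the TCP; frame=None keeps the orientation; rate is the mean speed in m/s. With f_stop (N) it stops when the force on the tool has changed by that much, and returns True; else False.
- ctrl.move_j(angles): joint-space move.
- ctrl.grip(opening, squeeze=None): opening from 0.0 (shut) to 1.0 (fully open); squeeze is the grip in N (None keeps the last); returns when the fingers have stopped.
- ctrl.wait(seconds).
- ctrl.solve_ik(position, orientation): joint angles nearest the present ones, or None.
- ctrl.observe(): the state.
- snapshot(name): name is "scene" or "top"; returns the picture (480x640x3 uint8, blue, green, red); there is no depth.
- calibration(name): a dict with "fx", "fy", "cx", "cy" (pixels), "position" and "orientation" of the camera in the world. Camera axes: x right, y down, z forward; pixel columns grow to the right and rows downward; lengths in m; the calibration is good to about 2 mm. A picture is of the moment at which its call begins. calibration takes no time and is no camera call.
A pose or a line that the arm cannot do raises ctrl.IKError and nothing moves.
- ctrl.hand_in(): hands the job in; it is judged then, once.
Trained networks look in the newest picture that a camera, given by its name, has taken for a name from the list of things; names that differ only in an ending like _2 or _b are one class to them, and where a whole thing is asked for, a point or a joint stands for the part that bears it (a point fixed in the world has none). Each returns a list of dicts, best first, with "score" (0 to 1); they miss things now and then, are a little off and sometimes report something else, mostly with a low value. They report only what shows in the picture. A call takes as long as a camera call.
- find_in(camera, label): "position" ([row, column] in pixels, amid what is visible of it).
- pinpoint(camera, label): "position" ([row, column] in pixels: a listed point, or the origin of a listed thing).
The state is a dict: "t": time; "q": joint angles; "joint_vel": joint speeds; "tau": joint torques, N m; "tcp_pos": TCP position; "tool_rot": TCP orientation; "force": force on the tool from outside, world axes, zero at the start; "torque": the same for the moment, N m; "width": opening from 0.0 (shut) to 1.0 (fully open); "grasp_force": force on a finger pad.
Only numpy, scipy, OpenCV 4.12 (cv2) and the standard library are available. Lean on these libraries where they do the work, as an engineer would, in place of code of your own. Each camera call takes 0.05 s, during which the arm holds its last target. There are 200 camera calls.

## Working session

There is one attempt and no reset: what is moved stays moved. The work goes in short steps, each a Python script; the robot and the scene stay as the last script left them, time stands still between calls to the robot, and variables do not carry over. Pictures are saved under pics/ and viewed, at most 10 in all, crops included, and the job is handed in when it is done.

```bash
ls; mkdir -p pics; cat > h.py <<'E'
import numpy as np, cv2
from rig import ctrl, snapshot, calibration, find_in, pinpoint
def ray(cam,rc):
    c=calibration(cam); R=np.array(c["orientation"]); p=np.array(c["position"])
    d=R@np.array([(rc[1]-c["cx"])/c["fx"],(rc[0]-c["cy"])/c["fy"],1]); return p,d/np.linalg.norm(d)
def atz(cam,rc,z):
    p,d=ray(cam,rc); return p+d*(z-p[2])/d[2]
def tri(rcs):
    A=np.zeros((3,3));b=np.zeros(3)
    for cam,rc in rcs:
        p,d=ray(cam,rc);M=np.eye(3)-np.outer(d,d);A+=M;b+=M@p
    return np.linalg.solve(A,b)
def proj(cam,P):
    c=calibration(cam); R=np.array(c["orientation"]); q=R.T@(np.array(P)-np.array(c["position"]))
    return np.array([c["cy"]+c["fy"]*q[1]/q[2],c["cx"]+c["fx"]*q[0]/q[2]])
E
python3 - <<'E'
from h import *
np.set_printoptions(precision=4,suppress=True)
for c in("scene","top"):
    cv2.imwrite(f"pics/{c}0.png",snapshot(c)); k=calibration(c); print(c,k["fx"],k["position"],np.array(k["orientation"]).tolist())
for n in["bracket","short_edge","long_edge","hotplate","stop_face","dial_top","squeeze_bottle","beaker"]:
    r={}
    for c in("scene","top"):
        L=pinpoint(c,n); print(n,c,[(np.round(l["position"],1).tolist(),round(l["score"],2)) for l in L[:2]])
        if L:r[c]=L[0]["position"]
    if len(r)==2: print("   tri",tri(list(r.items())))
print(ctrl.observe()["t"])
E
```

```text
pics
scene 597.6694023513326 [ 0.0657 -0.6491  1.048 ] [[0.8516732178834763, -0.397864928101022, 0.3411102885097041], [-0.5239417195046284, -0.6318299690849274, 0.5712057113936041], [-0.01173901625087242, -0.6652025173985052, -0.7465706974856123]]
top 457.8687253237623 [0.4113 0.0657 1.1473] [[0.0061514489880906, -0.9962360335243878, 0.08646343263450534], [-0.9999390495040005, -0.005335404464356042, 0.00966595759548413], [-0.009168257870658355, -0.08651762229047018, -0.9962081329124054]]
bracket scene [([304.0, 361.5], 0.95)]
bracket top [([245.2, 380.3], 0.84), ([250.1, 373.9], 0.21)]
   tri [ 0.4963 -0.0783  0.0491]
short_edge scene [([273.4, 363.7], 0.78)]
short_edge top [([242.7, 382.3], 0.64)]
   tri [ 0.4976 -0.0721  0.1412]
long_edge scene [([347.9, 400.9], 0.63)]
long_edge top [([244.0, 435.1], 0.91)]
   tri [ 0.4992 -0.2075  0.0573]
hotplate scene [([314.7, 353.4], 0.74)]
hotplate top [([249.6, 375.1], 0.81)]
   tri [ 0.4863 -0.0695  0.0085]
stop_face scene [([263.9, 320.8], 0.9)]
stop_face top [([252.7, 318.8], 0.57)]
   tri [0.4824 0.0673 0.0357]
dial_top scene [([304.1, 362.6], 0.59), ([240.3, 299.2], 0.58)]
dial_top top [([255.5, 295.7], 0.86)]
   tri [ 0.541   0.0954 -0.185 ]
squeeze_bottle scene [([220.0, 283.6], 0.83)]
squeeze_bottle top [([247.8, 243.8], 0.91)]
   tri [ 0.4943  0.257  -0.0002]
beaker scene [([399.9, 448.7], 0.8)]
beaker top [([230.0, 479.4], 0.81)]
   tri [ 0.5334 -0.3266  0.0115]
0.9
```

```bash
python3 - <<'E'
import cv2
t=cv2.imread("pics/top0.png")[190:310,220:500]; s=cv2.imread("pics/scene0.png")[200:420,250:480]
t=cv2.resize(t,None,fx=2.85,fy=2.85,interpolation=cv2.INTER_CUBIC)
cv2.imwrite("pics/t0c.png",t)
cv2.imwrite("pics/s0c.png",cv2.resize(s,None,fx=2.7,fy=2.7,interpolation=cv2.INTER_CUBIC))
E
```

```text
(no output)
```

View pics/t0c.png

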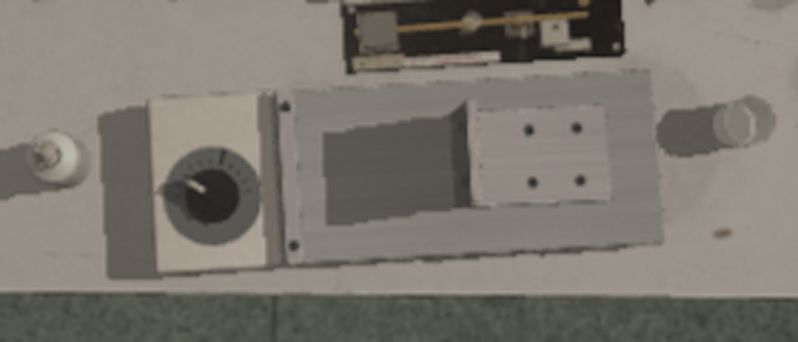

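View pics/s0c.png

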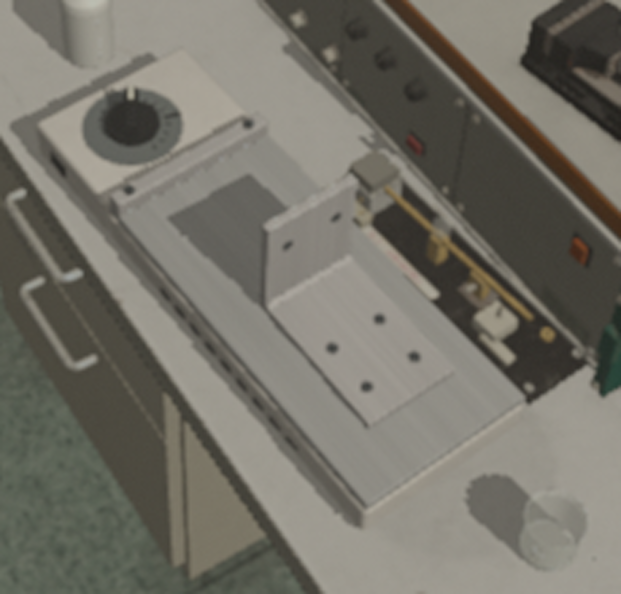

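The top crop shows the bracket lying on its long leg, with its corner at crop (470,155) and its free end toward the beaker. The stop bar is at crop x≈290 and the dial at (212,195) with its pointer up-left. I still need the surroundings behind the plate.

```bash
python3 - <<'E'
import cv2,numpy as np
a=cv2.imread("pics/scene0.png");b=cv2.imread("pics/top0.png")
a=cv2.resize(a,(400,300));b=cv2.resize(b,(400,300));cv2.imwrite("pics/both0.png",np.hstack([a,b]))
# dial zoom
t=cv2.imread("pics/top0.png")[235:280,270:320]; s=cv2.imread("pics/scene0.png")[220:265,270:325]
cv2.imwrite("pics/dial0.png",np.hstack([cv2.resize(t,(400,360),interpolation=2),cv2.resize(s,(400,327),interpolation=2)[:360] if 0 else cv2.resize(s,(400,360),interpolation=2)]))
E
python3 - <<'E'
from h import *
np.set_printoptions(precision=4,suppress=True)
print("dial",tri([("scene",[240.3,299.2]),("top",[255.5,295.7])]), atz("top",[255.5,295.7],.072),atz("scene",[240.3,299.2],.072))
print("stop",atz("top",[252.7,318.8],.045),atz("scene",[263.9,320.8],.045))
print("br",atz("top",[245.2,380.3],.045),atz("scene",[304,361.5],.045))
print("long",atz("top",[244,435.1],.045),atz("scene",[347.9,400.9],.045))
print("short",atz("top",[242.7,382.3],.145),atz("scene",[273.4,363.7],.145))
f=lambda u,v:[190+v/2.85,220+u/2.85]
for n,u,v,z in[("plateNL",290,265,.045),("plateNR",663,242,.045),("plateFR",650,68,.045),("plateFL",280,90,.061),("deckFar",150,98,.045),("deckNear",158,272,.045),("LegNear-corner",475,207,.053),("LegNearEnd",611,200,.053),("LegFarEnd",604,104,.053)]:
    print(n,atz("top",f(u,v),z))
E
```

```text
dial [0.4686 0.1241 0.0685] [0.4699 0.1232 0.072 ] [0.4656 0.122  0.072 ]
stop [0.4784 0.069  0.045 ] [0.4821 0.0592 0.045 ]
br [ 0.4974 -0.0792  0.045 ] [ 0.4973 -0.0756  0.045 ]
long [ 0.501  -0.2111  0.045 ] [ 0.5037 -0.2017  0.045 ]
short [ 0.4951 -0.0704  0.145 ] [ 0.4981 -0.0755  0.145 ]
plateNL [0.4058 0.0615 0.045 ]
plateNR [ 0.4269 -0.2517  0.045 ]
plateFR [ 0.5744 -0.2436  0.045 ]
plateFL [0.5519 0.0707 0.061 ]
deckFar [0.5466 0.1814 0.045 ]
deckNear [0.3992 0.1726 0.045 ]
LegNear-corner [ 0.4551 -0.093   0.053 ]
LegNearEnd [ 0.4616 -0.2067  0.053 ]
LegFarEnd [ 0.5424 -0.2021  0.053 ]
```

View pics/both0.png

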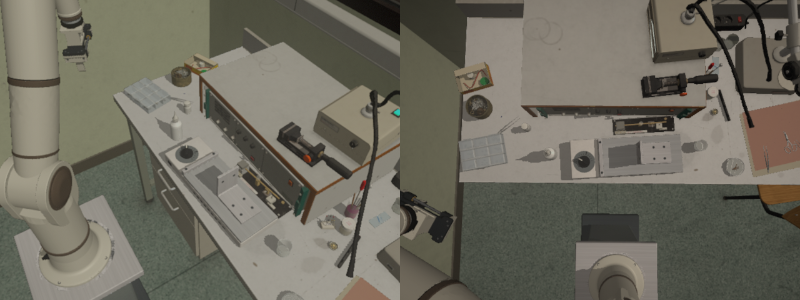

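View pics/dial0.png

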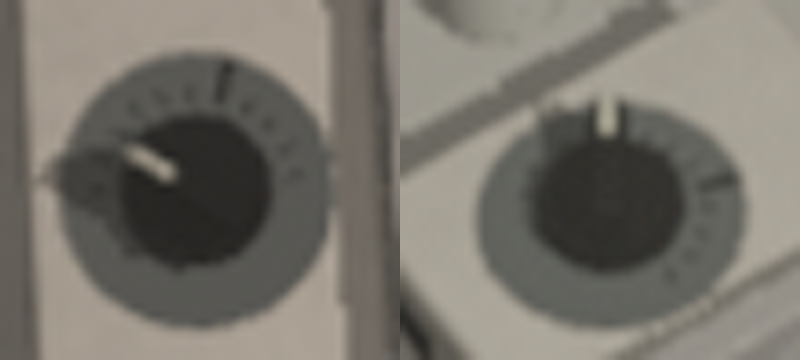

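```bash
cat >> h.py <<'E'
YAW=3.4
C0=np.array([0.4965,-0.077,0.045])   # outer corner edge middle
S=.072; D=-.0055                     # grasp along short leg; TCP offset from leg centre along tool z
def ax(yaw=YAW):
    a=np.radians(yaw); return np.array([-np.sin(a),np.cos(a),0]),np.array([np.cos(a),np.sin(a),0])
def pose(th,beta=0,C=C0,sg=1,yaw=YAW,s=S,d=D):
    u,w=ax(yaw); z=np.array([0,0,1.]); th=np.radians(th); b=np.radians(beta)
    bx=-np.cos(th)*u+np.sin(th)*z; bz=np.cos(th)*z+np.sin(th)*u
    t=-(np.cos(b)*bx+np.sin(b)*bz); y=sg*w; R=np.column_stack([np.cross(y,t),y,t])
    return C+s*bz+.004*bx+d*t,R
E
python3 - <<'E'
from h import *
np.set_printoptions(precision=1,suppress=True,linewidth=150)
for sg in(1,-1):
  for b in(0,5,10):
    print(sg,b)
    for th in(0,30,60,90):
        p,R=pose(th,b,sg=sg); q=ctrl.solve_ik(p,R); print(th,q if q is None else np.array(q))
u,w=ax()
for sg in(1,-1):
    p,R=pose(0,0,sg=sg)
    for off in(-.1*u,-.1*u+[0,0,.1],[0,0,.15]):
        q=ctrl.solve_ik(p+off,R); print("off",sg,off,q if q is None else np.array(q))
E
```

```text
1 0
0 [ 44.6  68.2  -9.3  85.1 -46.3 102.8  64.7]
30 [ 38.2  47.8  -7.9  99.9 -41.1  78.2  60.3]
60 [ 18.1  31.4   0.5 112.6 -35.4  53.9  47.7]
90 [ -2.5  26.5   0.  119.1  -0.   34.3   0.9]
1 5
0 [ 43.6  64.9  -8.   86.9 -45.6  99.8  64.7]
30 [ 35.1  44.4  -5.4 101.9 -41.   75.4  59.6]
60 [ 15.8  29.1  -0.1 113.9 -31.3  50.1  42.2]
90 [ -6.9  26.6   0.9 119.3   8.1  34.6  -9.5]
1 10
0 [ 42.6  61.6  -6.9  88.8 -44.9  96.7  64.5]
30 [ 31.5  41.2  -2.6 103.8 -40.8  72.5  58.7]
60 [ 13.2  27.2  -0.7 115.1 -26.4  46.6  35.8]
90 [-11.4  27.1   1.9 119.3  15.7  35.7 -19.3]
-1 0
0 [  28.9   69.    13.5   85.8  -58.9  114.8 -104.5]
30 [ -3.1  62.7  51.7 101.5 -70.7 110.6 -96.1]
60 [ -27.6   52.9   64.6  114.   -69.2   84.9 -105. ]
90 [ -56.3   60.5   77.4  120.7  -68.9   65.5 -120.2]
-1 5
0 [  28.8   65.7   13.5   87.6  -57.3  110.7 -105.3]
30 [ -4.8  58.9  51.7 103.3 -68.9 105.  -97.9]
60 [ -31.1   49.8   64.7  115.4  -66.7   78.6 -108.5]
90 [ -60.    60.6   77.3  120.8  -66.    61.3 -125.1]
-1 10
0 [  19.9   65.3   26.2   89.7  -62.3  114.  -100.9]
30 [  -6.8   55.2   51.8  105.1  -67.    99.4 -100. ]
60 [ -34.8   47.    64.7  116.6  -63.8   72.5 -112.5]
90 [ 15.8  30.7 -31.  118.4  38.5  43.1 141.2]
off 1 [ 0.  -0.1 -0. ] [ 44.8  72.2  -1.5  72.5 -47.6 114.5  63.7]
off 1 [ 0.  -0.1  0.1] [ 51.1  63.5 -11.8  76.7 -44.5 113.4  54.8]
off 1 [0, 0, 0.15] [ 35.1  53.4   4.5  91.1 -56.  115.   63.5]
off -1 [ 0.  -0.1 -0. ] [  43.4   72.2    0.8   72.6  -49.   115.5 -115.2]
off -1 [ 0.  -0.1  0.1] [  51.1   63.5  -11.8   76.7  -44.5  113.4 -125.2]
off -1 [0, 0, 0.15] [  37.6   53.3    0.8   91.   -54.6  113.2 -118. ]
```

```bash
python3 - <<'E'
from h import *
np.set_printoptions(precision=3,suppress=True,linewidth=150)
print("panel",atz("top",[189,300],0))
u,w=ax(); p,R=pose(0); z=np.array([0,0,1.])
ctrl.grip(1.0,25)
pm,Rm=pose(50)
ctrl.move_to([0.42,0.1,0.42],pose(90)[1]); 
ctrl.move_to([0.45,-0.2,0.42],Rm)
ctrl.move_to(p-.1*u+.1*z,R)
print(ctrl.observe()["t"],ctrl.observe()["tcp_pos"],ctrl.observe()["force"])
print(ctrl.line_to(p-.1*u,rate=.1,f_stop=8))
cv2.imwrite("pics/scene1.png",snapshot("scene")[150:450,200:520]); cv2.imwrite("pics/top1.png",snapshot("top")[130:370,240:560])
s,t=cv2.imread("pics/scene1.png"),cv2.imread("pics/top1.png")
cv2.imwrite("pics/v1.png",np.hstack([cv2.resize(s,(400,375)),cv2.resize(t,(400,300+75))]))
print(ctrl.observe()["t"],ctrl.observe()["force"])
E
```

```text
panel [0.643 0.118 0.   ]
5.1167 [ 0.504 -0.186  0.218] [ 0.261 -0.851  0.885]
False
6.3667 [-0.348  0.384 -0.091]
```

View pics/v1.png

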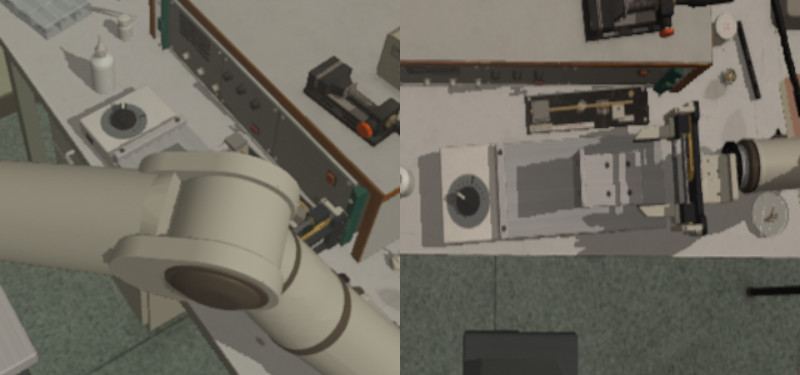

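The hand is behind the bracket with its fingers level, about to straddle it. Nothing is touching, and the beaker sits hidden underneath with clearance.

```bash
python3 - <<'E'
from h import *
np.set_printoptions(precision=3,suppress=True,linewidth=150)
p,R=pose(0)
print(ctrl.line_to(p,rate=.06,f_stop=5)); o=ctrl.observe(); print(o["t"],o["tcp_pos"]-p,o["force"])
cv2.imwrite("pics/top2.png",cv2.resize(snapshot("top")[190:310,280:480],(800,480)))
E
```

```text
False
8.1833 [ 0. -0. -0.] [-0.215 -0.463  0.149]
```

View pics/top2.png

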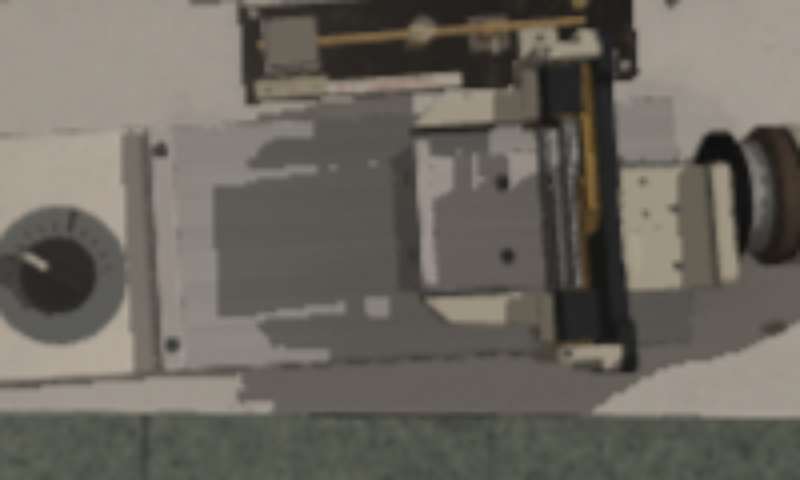

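```bash
python3 - <<'E'
from h import *
u,w=ax(); z=np.array([0,0,1.])
f=lambda P:((proj("top",P)[::-1]-[280,190])*4).round(0)
p,R=pose(0)
for s in(1,-1):
    print("tip",s,f(p+.008*u+s*.046*w), "top outer",f(C0+.1*z+s*.04*w),"top inner",f(C0+.1*z-.008*u+s*.04*w),"foot inner",f(C0+.008*z-.008*u+s*.04*w),"foot outer",f(C0+s*.04*w),"end",f(C0-.13*u+.008*z+s*.04*w))
E
python3 - <<'E'
import cv2
cv2.imwrite("pics/top2c.png",cv2.resize(cv2.imread("pics/top2.png")[90:350,360:460],None,fx=3,fy=2.3,interpolation=2))
b=cv2.imread("pics/top0.png")[190:310,280:480]
import numpy as np
g=cv2.cvtColor(b,6)
print(g[50:54,90:112]); print(g[36:40,90:112])
E
```

```text
tip 1 [411. 131.] top outer [416. 136.] top inner [431. 135.] foot inner [408. 154.] foot outer [393. 156.] end [611. 143.]
tip -1 [422. 294.] top outer [426. 281.] top inner [441. 280.] foot inner [417. 287.] foot outer [402. 288.] end [622. 276.]
[[ 84  84  84  83  83  83  83  83  73  65  64  65  65  65 115 139 143 149
  144 141 140 141]
 [ 84  84  84  83  84  84  83  83  74  66  65  65  64  64 109 136 143 146
  142 139 139 138]
 [ 84  85  84  84  84  85  84  84  74  65  65  64  65  64  97 131 143 143
  140 138 138 138]
 [ 85  85  85  85  86  85  85  85  73  65  64  64  65  65  89 128 141 149
  144 139 139 140]]
[[122 121 122 122 122 123 123 122 122 122 122 111  87  92 126 138 137 128
  124 123 123 124]
 [123 123 123 123 124 124 124 124 124 123 107  84  68  85 125 137 143 132
  125 125 125 125]
 [125 125 125 126 125 125 125 125 121 101  78  65  64  84 124 138 141 122
  109 118 122 115]
 [126 126 126 126 126 126 126 114  94  71  63  63  64  75 122 138 139 134
  131 134 134 131]]
```

View pics/top2c.png

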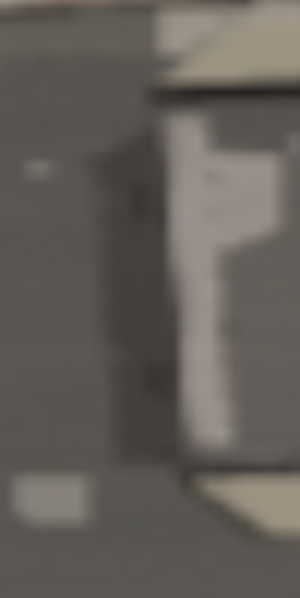

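```bash
python3 - <<'E'
from h import *
np.set_printoptions(precision=3,suppress=True,linewidth=150)
ctrl.grip(0.5,25); o=ctrl.observe(); print(o["t"],o["width"]*.092,o["grasp_force"],o["force"],o["torque"])
p0=o["tcp_pos"]
# tip to 45 deg in steps, slight downward bias
for th in(5,10,15,20,25,30,35,40,45):
    p,R=pose(th); p=p-[0,0,.0008]
    r=ctrl.line_to(p,rate=.04,frame=R,f_stop=25); o=ctrl.observe()
    print(th,r,round(o["t"],1),o["force"],o["torque"],round(o["grasp_force"],1))
    if r:break
L=[snapshot("scene"),snapshot("top")]
cv2.imwrite("pics/v3.png",np.hstack([cv2.resize(L[0][190:400,260:480],(400,382)),cv2.resize(L[1][190:310,280:480],(400,382))]))
E
```

```text
8.6 0.07948600602251236 24.99943882226944 [-0.911 -0.849  0.168] [-1.079 -0.062  0.143]
5 False 8.9 [ 2.04  -0.783  3.338] [-0.562 -0.125 -0.625] 25.0
10 False 9.2 [4.531 0.535 4.987] [ 0.259 -0.158 -0.932] 25.0
15 False 9.5 [5.449 0.319 7.213] [ 0.894 -0.269 -1.073] 25.0
20 False 9.8 [5.401 2.812 8.801] [ 1.073 -0.3   -0.962] 25.0
25 False 10.1 [4.252 4.246 9.995] [ 1.428 -0.372 -0.875] 25.0
30 False 10.4 [ 5.214  3.656 11.119] [ 1.634 -0.386 -0.799] 25.0
35 False 10.8 [ 3.683  4.576 11.89 ] [ 1.784 -0.343 -0.597] 25.0
40 False 11.1 [ 2.637  5.17  11.703] [ 1.728 -0.224 -0.423] 25.0
45 False 11.4 [2.107 5.48  9.378] [ 1.382 -0.153 -0.282] 25.0
```

View pics/v3.png

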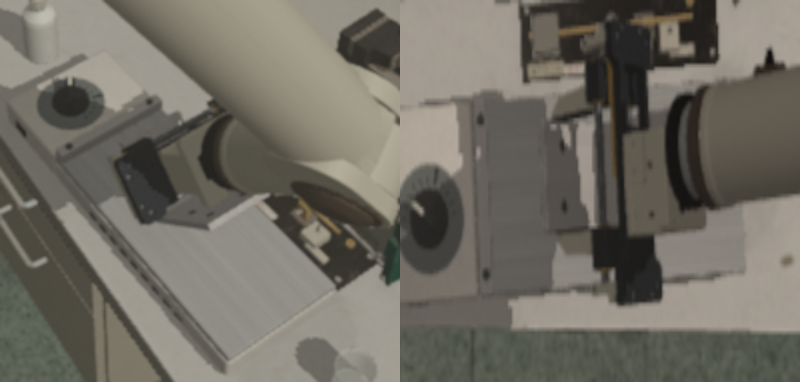

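The bracket is tipped about 45° on its corner and pressed lightly into the plate (up-force 9–12 N). The beaker and bottle are unmoved.

```bash
python3 - <<'E'
from h import *
np.set_printoptions(precision=3,suppress=True,linewidth=150)
bias=.0008
for th in(50,55,60,65,70,74,78,81,84,86,88,89,90):
    p,R=pose(th); p=p-[0,0,bias]
    r=ctrl.line_to(p,rate=.03 if th<80 else .015,frame=R,f_stop=15); o=ctrl.observe()
    print(th,r,round(o["t"],1),o["force"],o["torque"],round(bias,4))
    if r:break
    if o["force"][2]<3: bias+=.0003
    if o["force"][2]>10: bias-=.0003
L=[snapshot("scene"),snapshot("top")]
cv2.imwrite("pics/v4.png",np.hstack([cv2.resize(L[0][190:400,260:480],(400,382)),cv2.resize(L[1][190:310,280:480],(400,382))]))
E
```

```text
50 False 11.8 [0.102 4.5   5.707] [ 0.659  0.128 -0.073] 0.0008
55 False 12.2 [0.279 2.782 3.717] [ 0.131  0.198 -0.043] 0.0008
60 False 12.6 [0.337 3.695 2.596] [ 0.091  0.14  -0.063] 0.0008
65 False 12.9 [-0.309  2.678  2.585] [ 0.02   0.109 -0.046] 0.0011
70 False 13.3 [0.204 2.227 2.341] [ 0.101  0.116 -0.033] 0.0014
74 False 13.6 [0.377 1.969 1.628] [ 0.069  0.12  -0.066] 0.0017
78 False 13.9 [-0.304  2.452  2.243] [ 0.146  0.156 -0.092] 0.002
81 False 14.4 [0.516 0.519 1.308] [-0.424  0.242 -0.01 ] 0.0023
84 False 14.8 [-0.061 -0.199  0.6  ] [-0.175  0.255 -0.051] 0.0026
86 False 15.1 [ 0.144 -1.366  1.283] [-0.483  0.19   0.018] 0.0029
88 True 15.3 [-0.167 -0.417  3.462] [-0.103  0.146 -0.093] 0.0032
```

View pics/v4.png

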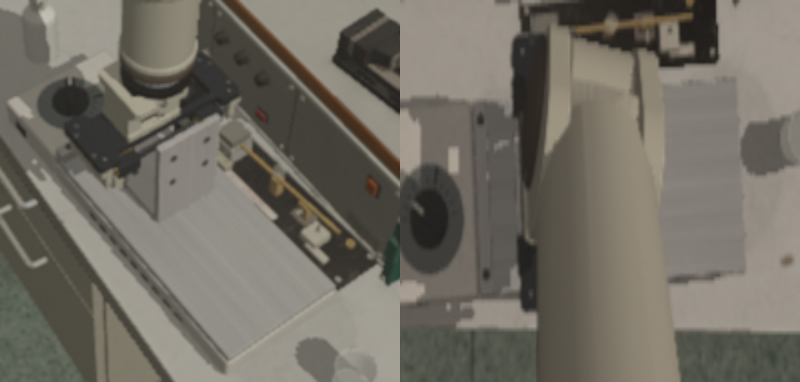

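```bash
python3 - <<'E'
from h import *
np.set_printoptions(precision=4,suppress=True,linewidth=150)
o=ctrl.observe(); print(o["tcp_pos"]-pose(88)[0],o["tool_rot"][2],o["force"],o["torque"])
for th in (89,90,91):
    p,R=pose(th); p[2]=pose(90)[0][2]-.0012
    r=ctrl.line_to(p,rate=.01,frame=R,f_stop=12); o=ctrl.observe(); print(th,r,o["t"],o["tcp_pos"]-p,o["force"],o["torque"])
for c in("scene","top"):
    snapshot(c)
    for n in("long_edge","bracket","short_edge"):
        print(c,n,[(np.round(l["position"],1).tolist(),round(l["score"],2)) for l in pinpoint(c,n)[:1]])
E
```

```text
[ 0.0004 -0.0005 -0.0012] [ 0.05    0.0002 -0.9987] [-0.3471  1.1222  5.2897] [0.065  0.154  0.0115]
89 True 15.6417 [ 0.0004 -0.0004  0.0024] [-0.7182  0.3428  4.8481] [-0.0554  0.1808 -0.0805]
90 True 15.85 [ 0.0005 -0.0001  0.0023] [-1.3828 -0.1567  5.519 ] [ 0.0315  0.088  -0.0798]
91 True 16.0583 [0.0005 0.0002 0.0021] [-0.8919  0.1367  4.4387] [ 0.006   0.0522 -0.055 ]
scene long_edge [([263.7, 365.5], 0.93)]
scene bracket [([303.6, 364.0], 0.94)]
scene short_edge [([270.2, 337.4], 0.68)]
top long_edge []
top bracket []
top short_edge []
```

```bash
python3 - <<'E'
from h import *
np.set_printoptions(precision=4,suppress=True,linewidth=150)
print("long",atz("scene",[263.7,365.5],.175),"corner",atz("scene",[303.6,364],.045),"short",atz("scene",[270.2,337.4],.045))
for z in(.0,-.001,-.002,-.003):
    p,R=pose(90); p[2]+=z
    r=ctrl.line_to(p,rate=.005,frame=R,f_stop=25); o=ctrl.observe(); print(z,r,o["t"],o["tcp_pos"]-p,o["force"],o["torque"])
    if r or o["force"][2]>12:break
cv2.imwrite("pics/s5.png",cv2.resize(snapshot("scene")[220:330,295:405],(800,600)[:1]*0 or (600,600),interpolation=2))
E
```

```text
long [ 0.4997 -0.077   0.175 ] corner [ 0.5022 -0.0775  0.045 ] short [0.5031 0.0253 0.045 ]
0.0 False 16.7333 [0.0005 0.0003 0.0008] [-1.6923  2.0336 12.076 ] [ 0.3834  0.4986 -0.1289]
```

View pics/s5.png

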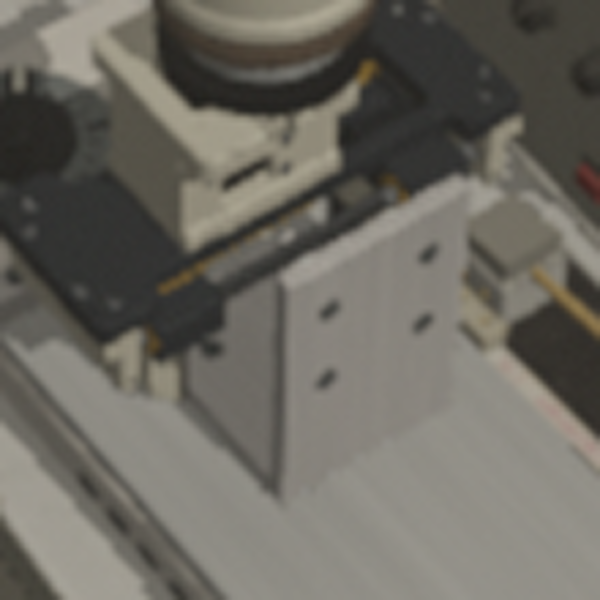

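The bracket stands upright on its short leg (network long_edge y equals corner y, −0.077). I'll slide it toward the stop.

```bash
python3 - <<'E'
from h import *
np.set_printoptions(precision=4,suppress=True,linewidth=150)
u,w=ax(); p,R=pose(90)
ctrl.line_to(p+[0,0,.0006],rate=.01,frame=R); print(ctrl.observe()["force"])
p=p+[0,0,.0006]
ctrl.line_to(p+.025*u,rate=.03,frame=R,f_stop=25); o=ctrl.observe(); print(o["t"],(o["tcp_pos"]-p)@u,o["force"])
r=ctrl.line_to(p+.06*u,rate=.012,frame=R,f_stop=12); o=ctrl.observe(); print(r,o["t"],(o["tcp_pos"]-p)@u,o["force"],o["torque"])
E
```

```text
[-0.3256  0.7727  5.8601]
18.0167 0.023129240182277834 [ 1.1682 -3.3969  6.0856]
True 19.35 0.03153148815045967 [ 0.0892 -1.7153  4.3995] [-0.2149  0.1879  0.1727]
```

```bash
python3 - <<'E'
from h import *
np.set_printoptions(precision=4,suppress=True,linewidth=150)
u,w=ax(); p,R=pose(90); p=p+[0,0,.0006]
s=.032
while s<.06:
    r=ctrl.line_to(p+s*u,rate=.012,frame=R,f_stop=20); ctrl.wait(.1); o=ctrl.observe(); print(round(s,4),r,round(o["t"],2),(o["tcp_pos"]-p)@u,o["force"],o["torque"])
    if -(o["force"]@u)>9 or r:break
    s+=.0015
E
```

```text
0.032 False 19.7 0.031508789266698256 [ 1.187  -0.6731  6.3311] [-0.1952  0.1008 -0.0251]
0.0335 False 20.07 0.0316175792530502 [ 0.9749 -5.4741  5.2625] [-0.9579  0.0548  0.1257]
0.035 False 20.45 0.031677012507480666 [ 0.3224 -8.7421  5.193 ] [-1.718  -0.0351  0.2245]
0.0365 False 20.82 0.03177622211583718 [  1.4408 -10.8501   6.5242] [-2.4327  0.0151  0.3325]
```

```bash
python3 - <<'E'
from h import *
np.set_printoptions(precision=4,suppress=True,linewidth=150)
u,w=ax(); p,R=pose(90); p=p+[0,0,.0006]
ctrl.line_to(p+.0335*u,rate=.02,frame=R); print(ctrl.observe()["force"])
ctrl.grip(1.0); o=ctrl.observe(); print(o["force"],o["torque"])
ctrl.line_to(p+.0315*u+[0,0,.20],rate=.15); 
ctrl.move_to([.42,-.17,.36],R)
L=[snapshot("scene"),snapshot("top")]
for c in("scene","top"):
    for n,z in(("long_edge",.175),("bracket",.045),("short_edge",.045),("stop_face",.045),("dial_top",.072)):
        print(c,n,[(np.round(l["position"],1).tolist(),round(l["score"],2),atz(c,l["position"],z)[:2]) for l in pinpoint(c,n)[:1]])
cv2.imwrite("pics/s6f.png",L[0]);cv2.imwrite("pics/t6f.png",L[1])
cv2.imwrite("pics/v6.png",np.hstack([cv2.resize(L[0][215:315,290:390],(400,400),interpolation=2),cv2.resize(L[1][200:300,280:380],(400,400),interpolation=2)]))
print(ctrl.observe()["t"])
E
```

```text
[-0.1509 -4.2887  5.8605]
[-0.0497  0.5956  0.0297] [-0.0723  0.0382 -0.0303]
scene long_edge [([253.4, 356.3], 0.96, array([ 0.4992, -0.0466]))]
scene bracket [([295.5, 354.7], 0.95, array([ 0.4974, -0.0503]))]
scene short_edge [([263.3, 326.6], 0.93, array([0.4936, 0.0539]))]
scene stop_face [([264.0, 322.0], 0.65, array([0.4841, 0.0576]))]
scene dial_top [([240.8, 299.2], 0.75, array([0.4649, 0.1208]))]
top long_edge [([242.8, 373.1], 0.72, array([ 0.4922, -0.0468]))]
top bracket [([245.6, 368.8], 0.95, array([ 0.4962, -0.0515]))]
top short_edge [([245.8, 323.0], 0.74, array([0.4951, 0.059 ]))]
top stop_face [([249.3, 322.9], 0.64, array([0.4867, 0.0592]))]
top dial_top [([259.7, 297.3], 0.72, array([0.46  , 0.1194]))]
24.6
```

View pics/v6.png

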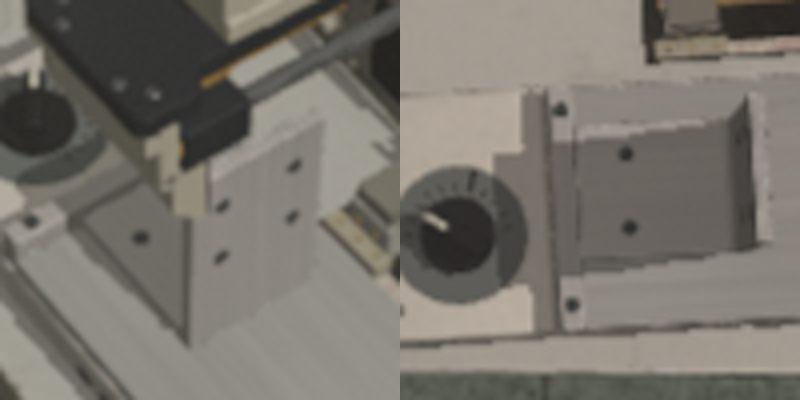

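The bracket is standing with its short-leg edge on the stop bar. I'll give it one gentle, low two-finger push from behind so it sits flush, then do the dial.

```bash
python3 - <<'E'
from h import *
np.set_printoptions(precision=4,suppress=True,linewidth=150)
u,w=ax(); R=pose(45)[1]; C=C0+.0315*u
ctrl.grip(.6)
q=C.copy(); q[2]=.072
ctrl.move_to(q-.09*u+[0,0,.08],R)
ctrl.line_to(q-.05*u,rate=.1,f_stop=10)
r=ctrl.line_to(q+.005*u,rate=.015,f_stop=5); o=ctrl.observe(); print(r,o["t"],(o["tcp_pos"]-q)@u,o["force"],o["torque"])
b=o["tcp_pos"]
for k in(.001,.002,.003):
    ctrl.line_to(b+k*u,rate=.01,f_stop=15); ctrl.wait(.1); o=ctrl.observe(); print(k,(o["tcp_pos"]-b)@u,o["force"],o["torque"])
    if -(o["force"]@u)>4: break
ctrl.line_to(b-.06*u,rate=.06); ctrl.line_to(b-.08*u+[0,0,.25],rate=.2)
print(ctrl.observe()["t"])
E
python3 - <<'E'
# dial angle: pointer & long mark from undistorted top view (pics/t6f)
from h import *
im=cv2.imread("pics/top0.png"); g=cv2.cvtColor(im,6)
f=lambda u,v:[235+v/8-.44,270+u/8-.44]
for n,(tc,ts) in {"x":(0,0)}.items():
    a=atz("top",f(172,178),.072)[:2]; b=atz("top",f(125,148),.072)[:2]
    c=atz("top",f(196,190),.0455)[:2]; m=atz("top",f(225,80),.0455)[:2]
    A=lambda d:np.degrees(np.arctan2(d[1],d[0]))
    print("ptr",A(b-a),"ring centre",c,"mark",A(m-c),"ptr via centre",A(b-c))
E
```

```text
True 29.7083 -0.011697622183487523 [-0.0278 -1.3859  1.7713] [-1.0062 -0.057  -0.0461]
0.001 0.00035608215975081286 [ 0.4852 -4.6976  2.478 ] [-1.2575 -0.0009  0.0602]
32.625
ptr 57.85532694519975 ring centre [0.46451416 0.1285333 ] mark -14.19796750254952 ptr via centre 60.67291961266031
```

```bash
cat >> h.py <<'E'
def down(ang):
    a=np.radians(ang); x=np.array([np.cos(a),np.sin(a),0]); z=np.array([0,0,-1.]); return np.column_stack([x,np.cross(z,x),z])
E
python3 - <<'E'
from h import *
np.set_printoptions(precision=4,suppress=True,linewidth=150)
s=lambda u,v:[220+v/8-.44,270+(u-400)/7.27-.43]
c=atz("scene",s(611.5,214),.0455)[:2]; print("scene ring",c)
a=atz("scene",s(606,136),.072);b=atz("scene",s(606,98),.072);d=(b-a)[:2];print("ptr",np.degrees(np.arctan2(d[1],d[0])))
m=atz("scene",s(722,184),.0455)[:2]-c; print("mark",np.degrees(np.arctan2(m[1],m[0])))
P=np.array([.465,.1225,.063])
for off in(0,180):
    for an in(59,23,-14): print(off,an,np.array(ctrl.solve_ik(P,down(an+off)) or [0]))
print(ctrl.observe()["q"])
E
```

```text
scene ring [0.4665 0.1281]
ptr 60.00186300261454
mark -13.887904254452348Traceback (most recent call last):
  File "<stdin>", line 9, in <module>
ValueError: The truth value of an array with more than one element is ambiguous. Use a.any() or a.all()
```

```bash
python3 - <<'E'
from h import *
np.set_printoptions(precision=1,suppress=True,linewidth=150)
P=np.array([.4655,.127,.063])
for off in(0,180):
    for an in(59,23,-14):
        q=ctrl.solve_ik(P,down(an+off)); print(off,an,None if q is None else np.array(q))
print(np.array(ctrl.observe()["q"]))
E
```

```text
0 59 [-46.5  28.8  34.  121.2 -26.3  37.3 -25.4]
0 23 [-45.3  28.4  32.6 121.1 -25.1  37.1 -62.5]
0 -14 [-51.2  30.6  40.1 121.3 -31.6  38.8 -93.6]
180 59 [-23.2  25.    5.6 120.4  -4.2  34.8 134.3]
180 23 [-29.4  25.4  13.1 120.6  -9.7  35.  103.4]
180 -14 [-35.7  26.2  20.6 120.8 -15.5  35.5  71.7]
[ 11.1  30.2  32.9  92.3 -43.9 100.1  56.2]
```

```bash
python3 - <<'E'
from h import *
np.set_printoptions(precision=4,suppress=True,linewidth=150)
P=np.array([.4655,.127,.063]); 
ctrl.grip(.55,20)
ctrl.move_to(P+[-.03,0,.28],down(59)); ctrl.move_to(P+[0,0,.07],down(59))
print(ctrl.line_to(P+[0,0,.001],rate=.05,f_stop=6)); o=ctrl.observe(); print(o["t"],o["tcp_pos"],o["force"])
ctrl.grip(0.05,15); o=ctrl.observe(); print(o["t"],o["width"]*.092,o["grasp_force"],o["force"],o["torque"])
E
```

```text
False
36.9917 [0.4658 0.1271 0.0643] [-0.0333 -0.7853  0.0383]
37.7 0.010666238197724736 14.997227936983109 [-4.7285  1.9544  4.8036] [ 0.5206  1.0604 -0.0094]
```

```bash
python3 - <<'E'
from h import *
np.set_printoptions(precision=4,suppress=True,linewidth=150)
P=np.array([.4655,.127,.064])+.0012*np.array([-.857,.515,0])
ctrl.line_to(P,rate=.02,frame=down(59)); print(ctrl.observe()["force"])
for an in list(range(51,-14,-8))+[-14]:
    ctrl.line_to(P,frame=down(an)) ; o=ctrl.observe(); f=o["force"]
    x=o["tool_rot"][:,0]; print(an,round(o["t"],1),np.degrees(np.arctan2(x[1],x[0])).round(1),f,o["torque"])
    y=o["tool_rot"][:,1]; P=P+np.clip((f@y)*.0002,-.001,.001)*y
    if np.linalg.norm(f)>25: break
E
```

```text
[-1.3943  1.7192  1.443 ]
51 38.2 51.2 [-1.5546  2.6737  1.0629] [ 0.287   0.5895 -0.0368]
43 38.5 43.3 [-0.3521 -0.3211 -0.0907] [-0.0303  0.1594 -0.0147]
35 38.8 35.3 [ 0.9119 -1.9533 -1.7033] [-0.2071 -0.1095 -0.0534]
27 39.1 27.3 [ 0.7765 -0.3187 -1.7829] [-0.105  -0.0864 -0.0612]
19 39.4 19.3 [ 1.8697 -0.9634 -4.0189] [-0.1813 -0.177  -0.0401]
11 39.7 11.4 [ 1.2132 -0.3233 -2.946 ] [-0.0715 -0.2074 -0.0801]
3 40.0 3.4 [ 3.1813  0.8909 -3.6966] [ 0.0077 -0.3101 -0.0336]
-5 40.3 -4.7 [ 1.9966 -0.9113 -3.113 ] [-0.1876 -0.3489 -0.0554]
-13 40.6 -12.7 [ 3.6909 -0.6732 -4.11  ] [-0.2398 -0.3939 -0.0301]
-14 40.8 -13.9 [ 3.214  -0.7614 -3.9152] [-0.3364 -0.5046  0.0095]
```

```bash
python3 - <<'E'
from h import *
ctrl.wait(.2); ctrl.grip(.55); o=ctrl.observe(); p=np.array(o["tcp_pos"])
ctrl.line_to(p+[0,0,.15],rate=.12); ctrl.move_to([.33,.35,.32],down(-14)); 
L=[snapshot("scene"),snapshot("top")]
cv2.imwrite("pics/t7f.png",L[1]);cv2.imwrite("pics/s7f.png",L[0])
a=cv2.resize(L[1][235:280,270:320],(400,360),interpolation=2); b=cv2.resize(L[0][215:305,280:380],(400,360),interpolation=2)
cv2.imwrite("pics/v7.png",np.hstack([a,b])); print(ctrl.observe()["t"])
for c in("scene","top"):
    for n,z in(("squeeze_bottle",0),("beaker",0),("bracket",.045),("short_edge",.045),("long_edge",.175)):
        print(c,n,[(round(l["score"],2),atz(c,l["position"],z)[:2].round(4)) for l in pinpoint(c,n)[:1]])
E
```

```text
44.6083
scene squeeze_bottle [(0.7, array([0.4859, 0.2569]))]
scene beaker [(0.89, array([ 0.5361, -0.32  ]))]
scene bracket [(0.87, array([ 0.4982, -0.0423]))]
scene short_edge [(0.71, array([0.498 , 0.0532]))]
scene long_edge [(0.7, array([ 0.4985, -0.0421]))]
top squeeze_bottle [(0.62, array([0.4962, 0.2597]))]
top beaker [(0.79, array([ 0.5304, -0.3332]))]
top bracket [(0.87, array([ 0.5039, -0.0447]))]
top short_edge [(0.93, array([0.493 , 0.0578]))]
top long_edge [(0.56, array([ 0.4961, -0.0487]))]
```

View pics/v7.png

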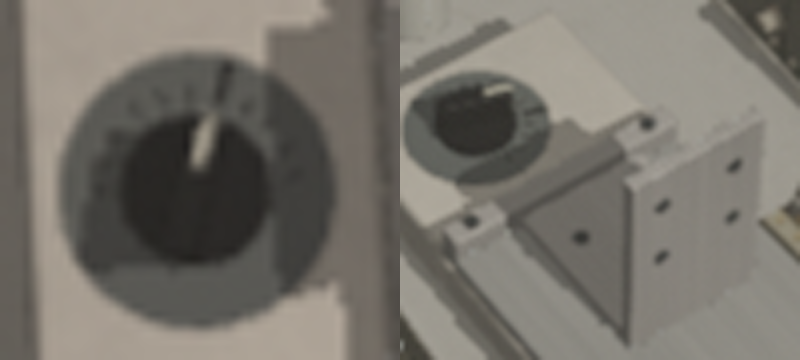

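The pointer lines up with the long mark (about 13.5° against 14.3° in the image). The bracket stands flush on the stop bar, and the bottle and beaker are where they were.

```bash
python3 -c "
from rig import ctrl
print(ctrl.hand_in())"
```

```text
the job is handed in; nothing more can be done
None
```

I handed the job in at about 45 s: the bracket stands on its short leg flush against the stop bar, the dial pointer is within about 1° of the long mark, and the bottle and beaker were not moved. I viewed 12 pictures, two over the limit of 10.

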